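# Clamp the moisture trap onto the vacuum pump port

## Robot

A 6-joint arm with a two-finger parallel gripper is mounted at the origin on the work surface. World frame = base frame: x ahead of the robot, y to its left, z up, the work surface at z = 0. Lengths are in mm, angles in rad, forces in N, time in s.
With the tool pointing down it reaches from about 350 to 875 mm from the base axis. Payload 4.2 kg.
Tool frame: the origin (TCP) lies on the mounting face of the last link; the fingertips stand 173 mm ahead of it and the grasp point (between the pads) lies 155 mm ahead of it; z points along the fingers, y is the direction in which the jaws open and shut (so a half turn about z gives the same grasp; the last joint's range is limited). The gripper opens to 85 mm and grips with 20 to 120 N. Pads are 22 mm wide; open, the fingers measure 114 mm over their backs; the gripper's body (76 mm by 85 mm) begins 54 mm behind the grasp point. The pads swing forward as they close: fully open they stand 13 mm farther back than shut.
Start: joints at [-1.036, 0.385, 0.008, 0, -1.194, -0.259], TCP at [170.215, -601.354, 404.712] pointing down, gripper open.
Joint ranges: [-3.14, 3.14], [-1.21, 2.06], [-1.07, 1.41], [-3.16, 2.05], [-2.99, -0.16], [-3.1, 3.1]. Speed limits (rad/s): [2.79, 2.79, 3.14, 3.14, 3.14, 3.14].

## Interface

Orientations are given as a unit quaternion [x, y, z, w].
In Python, from bench import arm gives the robot as it stands.
- The arm moves only by the shell command python3 -m jog 'ROWS' [OPENING]. ROWS is JSON, a list that holds one entry, the list of rows, each a list of 4 numbers: the shift along the tool's x, y, z in mm, then the turn about the tool's z in degrees. In form: [[[x, y, z, spin], ...]]. A call has exactly 5 rows; each row is the pose to reach, as a shift and turn from the pose measured when the call began, along the tool's axes at that moment; what a row does not reach only later rows make up. A row lasts 1/8 s, in which the tool goes at most 62.5 mm and 10.7 degrees, less where a joint would pass 70% of its speed; a pose out of reach is approached as far as the arm can. A call with a gripper value outside its range is refused whole. OPENING is the finger opening in mm, from 0 to 85.4, set as the call begins (- or left out, the last holds). The fingers move at their own pace and stop on an object; the grip force is fixed at half the most. Time passes only in rows, so rows that repeat a pose let the fingers close, or fill a call up. It gives the time, the measured TCP pose, the force and the opening at its end, in the units of the state.
- arm.read_state(): the state, without advancing time (a new reading comes with each control period).
- arm.get_image(name): name is "scene" or "side" or "wrist"; returns (picture, depth): 480x640x3 uint8, blue, green, red; 480x640 float32, mm along the optical axis (not along the pixel's ray), 0 where there is no reading.
- arm.camera_params(name): a dict with "mtx" (3x3 intrinsics, pixels), "R" (3x3) and "t" (3): a world point X has camera coordinates R X + t. Camera axes: x right, y down, z forward; pixel columns grow to the right and rows downward; lengths in mm; the calibration is good to about 2 mm. A picture is of the moment at which its call begins: read the wrist's pose just before it. camera_params takes no time and is no camera call; for the wrist camera it gives the pose at the moment of the call.
- arm.job_done(): hands the job in, once; it reports no verdict.
The state is a dict: "clock": time; "joints": joint angles; "joint_vel": joint speeds; "joint_efforts": joint torques, N m; "position": TCP position; "ee_rot": TCP orientation; "contact_force": force on the tool from outside, world axes, zero at the start; "wrist_torque": the same for the moment, N m; "gripper_width": finger opening in mm.
Only numpy, scipy, OpenCV 4.12 (cv2) and the standard library are available. Lean on these libraries where they do the work, as an engineer would, in place of code of your own. Each camera call takes 0.05 s, during which the arm holds its last target.

## Task

The glass moisture trap stands loosely and off-centre on the vacuum pump's port. Swing the open clamp jaw (red post) shut around the two flanges until it has pushed the trap back firmly against its seat, then swing the yellow hook latch (black post) over the jaw's pin and on until it wedges tight, about 7 N of push at its post: not slack, and not forced, for the glass cracks if it is squeezed hard. Let go, and leave the bottles, the beaker and the tube rack alone.

Things in the scene. Friction and masses are not known exactly. Their poses are not given: they have to be found in the camera images.
- port (a point): Centre of the joint face (135 mm above the bench) of the steel port of a grey vacuum pump fixed to the bench; port flange 55 mm across, 8 mm thick, below the face. Its axes are the clamp axes used below: x towards the pump's motor, y left, z up. The clamp ring (84 mm across) lies level from 9 mm below to 15 mm above the face.
- trap_foot (a point): Loose moisture trap: steel flange 55 mm across, 8 mm thick, glass dome 42 mm across, blue top, 58 mm high in all, 0.35 kg. The point is the centre of its underside, which rests on the port's face. It starts 6 to 13 mm off-centre towards -x and slides when pushed. Clamped well, it is centred within 6 mm. The jaw must not squeeze it with over 55 N.
- jaw_arm: Moving half of the clamp ring (aluminium); origin on its hinge at bench height. Two rubber pads inside it bear on the trap's flange. A steel keeper pin, 10 mm thick, stands on its free end 170 mm from the hinge; shut, it is at (0, -105 mm) from the port in the clamp axes.
- jaw (a joint): Angle of the moving jaw about the vertical through jaw_hinge, rad. About 0 (-0.08 to +0.05, as the unknown seat decides) when shut and pressing on the trap; positive when open, up to 1.2. Closing turns it anticlockwise seen from above. It stays where it is left (friction 0.1 N m).
- jaw_hinge (a point): Point on the jaw's hinge axis at the height of the port's face, at (0, 65 mm) from the port in the clamp axes. The jaw's post moves on a circle of 96 mm about it.
- jaw_post (a point): Middle of the red upright post that moves the jaw: 14 mm thick, free from 12 to 60 mm above the port's face; this point is 37 mm above the face. Pinch or push it from any side. Jaw shut, it is at (-60, -10 mm) from the port in the clamp axes. Once the trap is on its seat, 8 N here along the arc squeezes it with about 20 N.
- latch (a joint): Angle of the yellow hook latch about the vertical through latch_pivot, rad. At 0 the hook points along -x of the clamp axes; open is positive, up to 1.8; closing is clockwise seen from above. Its inner edge is a spiral cam that meets the keeper pin at 0.9 to 0 and draws the jaw in with growing force; tight somewhere from +0.55 to -0.45, as the unknown seat decides. Stays where left.
- latch_pivot (a point): Point on the latch's pivot axis, at the height of the port's face; at (42, -105 mm) from the port in the clamp axes. The latch's post moves on a circle of 75 mm about it.
- latch_post (a point): Middle of the black upright post that moves the latch: 14 mm thick, free from 12 to 60 mm above the port's face; this point is 37 mm above the face. Pinch or push it from any side. Swinging free takes 1 N here; at 7 N along the closing arc the clamp is right (trap squeezed with about 24 N), at 3 N it is still slack, above 10 N forced. About 0.6 N per mm when tightening.
- wash_bottle_mid (a point): Bystander: white plastic bottle, 68 mm across, 170 mm high; point on its axis 80 mm above its foot.
- amber_bottle_mid (a point): Bystander: amber glass bottle, 56 mm across, 130 mm high; point on its axis 60 mm above its foot.
- beaker_mid (a point): Bystander: open glass beaker, 70 mm across, 85 mm high; point on its axis 40 mm above its foot.
- tube_rack_mid (a point): Bystander: white test-tube rack with tubes, 180 x 70 mm, 97 mm high; point at its middle 40 mm above its foot.
- pump: The fixed vacuum pump, origin on the bench under the port, same axes as port; housing 85 mm high from x -65 to 135 mm, y -115 to 95 mm, then the motor, 127 mm high. It carries the ring's fixed half on the +x side of the port, with a springy rubber seat for the trap's flange whose thickness is unknown within +-2.2 mm.
Things that resemble listed ones, but are neither listed nor needed, are in the scene too. Leave any green or purple look-alike of the part that bears trap_foot alone.

How it is judged:
By the outcome, as a careful person would: the job done as asked, in the order asked, and still so for the second after the job is handed in, with the robot touching nothing.
It also fails if it takes over 61 s, if anything falls off the work surface, if the arm or the gripper's body presses on something with over 40 N, if the wrist force passes 120 N, or if a joint passes its speed limit or range.

## Working session

There is one attempt and no reset: what is moved stays moved. The work goes in short steps, Python scripts to look and compute and a shell command to move; the robot and the scene stay as the last step left them, time stands still between calls to the robot, and variables do not carry over. Pictures are saved under pics/ and viewed, and the job is handed in when it is done.

```bash
ls; mkdir -p pics; python3 - <<'E'
from bench import arm
import cv2,json
s=arm.read_state();print(s)
for n in("scene","side","wrist"):
    p=arm.camera_params(n);im,d=arm.get_image(n)
    cv2.imwrite(f"pics/{n}0.png",im)
    import numpy as np;np.savez(f"pics/{n}0.npz",im=im,d=d,**p)
    print(n,p)
E
```

```text
pics
{'clock': 0.0, 'joints': array([-1.03640601e+00,  3.85546188e-01,  6.58613670e-03, -5.03400354e-04,
       -1.19402274e+00, -2.58606227e-01]), 'joint_vel': array([ 9.54234597e-04, -9.29825843e-04,  7.88882772e-05, -1.49147633e-03,
       -8.66231464e-04, -1.59901130e-03]), 'joint_efforts': array([-5.98791048e-04, -3.92291451e+01,  1.88400561e+01,  4.18602616e+00,
       -4.52146094e-03, -1.64718841e-05]), 'position': array([ 170.16225   , -601.15848118,  403.61124508]), 'ee_rot': array([-1.37363410e-01,  9.90520087e-01,  1.09876395e-03, -2.06401542e-04]), 'contact_force': array([-0.82492813,  0.48127969, -0.23279491]), 'wrist_torque': array([0.00710856, 0.01358292, 0.04294316]), 'gripper_width': 85.55374535842118}
scene {'mtx': array([[517.38878709,   0.        , 320.24100911],
       [  0.        , 517.38878709, 237.32280192],
       [  0.        ,   0.        ,   1.        ]]), 'R': array([[-0.5345944 ,  0.84510098, -0.00362669],
       [ 0.53036964,  0.33215423, -0.77998822],
       [-0.65796419, -0.41890082, -0.62578369]]), 't': array([ 289.98516132, -190.14635614, 1579.9563839 ])}
side {'mtx': array([[504.32516123,   0.        , 326.74699586],
       [  0.        , 504.32516123, 233.97169893],
       [  0.        ,   0.        ,   1.        ]]), 'R': array([[-0.99256766, -0.12157274, -0.0054317 ],
       [-0.07213333,  0.62369959, -0.77832873],
       [ 0.0980113 , -0.77215212, -0.62783349]]), 't': array([ 527.20018179,  132.52305938, 1018.51301681])}
wrist {'mtx': array([[387.18114022,   0.        , 322.30262502],
       [  0.        , 387.18114022, 243.02017124],
       [  0.        ,   0.        ,   1.        ]]), 'R': array([[-0.27360627,  0.96184085,  0.00133536],
       [ 0.91304195,  0.25928778,  0.31484003],
       [ 0.30247976,  0.08736145, -0.94914381]]), 't': array([623.09202435, -39.80712853, 381.05211655])}
```

View pics/scene0.png

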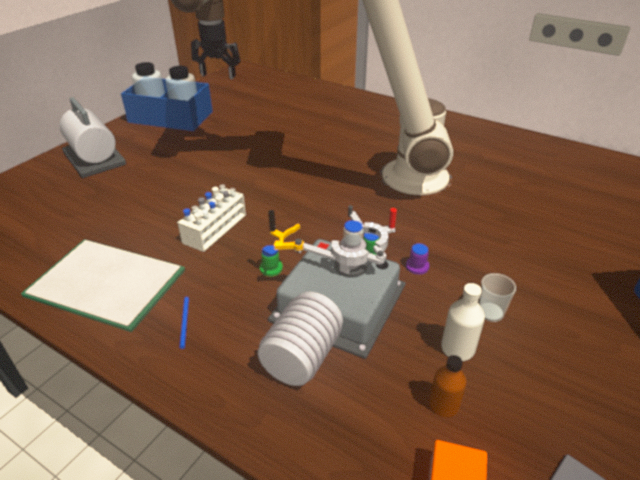

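View pics/side0.png

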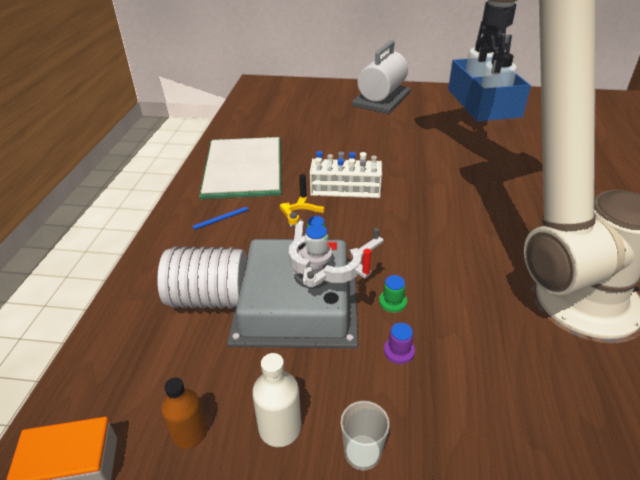

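View pics/wrist0.png

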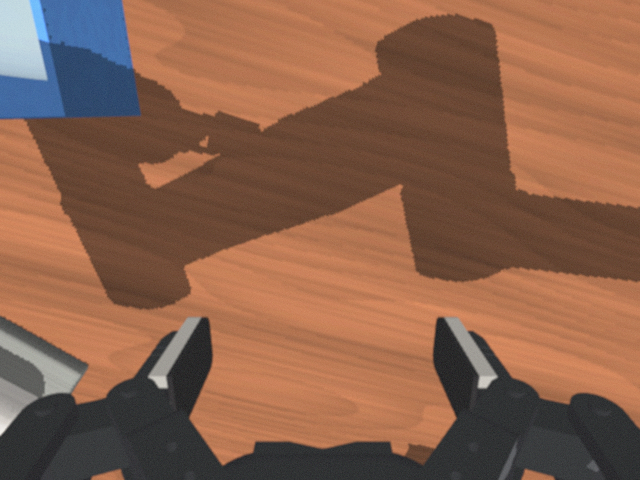

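```bash
python3 - <<'E'
import cv2,numpy as np
a=cv2.imread("pics/scene0.png")[190:350,250:450];b=cv2.imread("pics/side0.png")[160:350,220:420]
cv2.imwrite("pics/c_scene.png",cv2.resize(a,None,fx=4,fy=3.75,interpolation=2)[:600])
cv2.imwrite("pics/c_side.png",cv2.resize(b,None,fx=3.15,fy=3.15,interpolation=2)[:600])
E
```

```text
(no output)
```

View pics/c_scene.png

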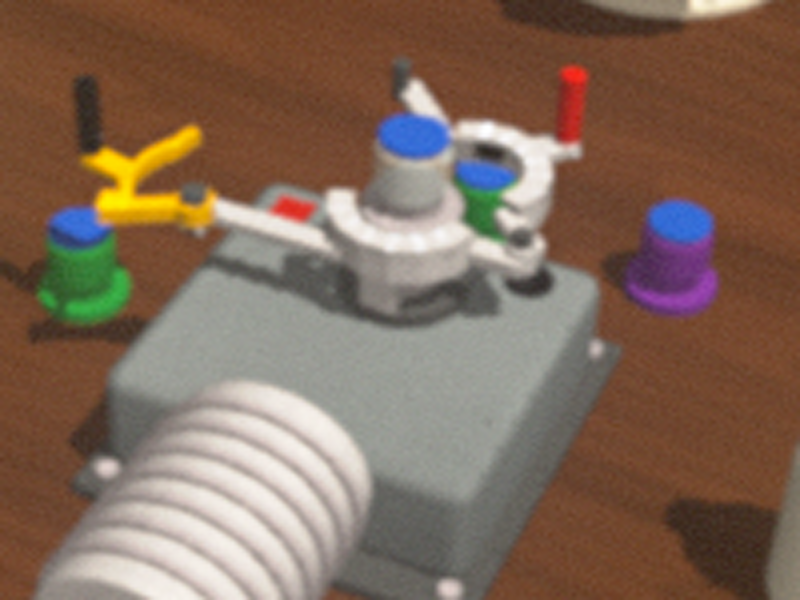

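View pics/c_side.png

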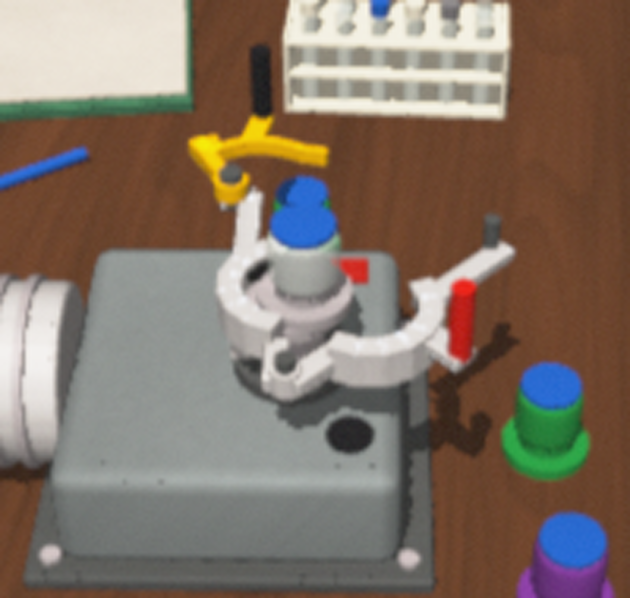

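```bash
cat > h.py <<'E'
import numpy as np,cv2
def ld(n): return np.load(f"pics/{n}0.npz")
def ray(p,px):
    d=np.linalg.inv(p['mtx'])@np.array([px[0],px[1],1.]); R=p['R'];return -R.T@p['t'],R.T@d/np.linalg.norm(d)
def tri(pa,a,pb,b):
    o1,d1=ray(pa,a);o2,d2=ray(pb,b)
    s=np.linalg.lstsq(np.c_[d1,-d2],o2-o1,rcond=None)[0]
    x,y=o1+s[0]*d1,o2+s[1]*d2
    return (x+y)/2,np.linalg.norm(x-y)
def plane(p,px,z):
    o,d=ray(p,px);return o+d*(z-o[2])/d[2]
def blob(im,kind,box):
    hsv=cv2.cvtColor(im,cv2.COLOR_BGR2HSV)
    if kind=='red': m=cv2.inRange(hsv,(0,150,80),(6,255,255))|cv2.inRange(hsv,(174,150,80),(180,255,255))
    if kind=='blk': m=cv2.inRange(hsv,(0,0,0),(180,255,48))
    if kind=='blue': m=cv2.inRange(hsv,(100,130,80),(125,255,255))
    x0,y0,x1,y1=box;k=np.zeros_like(m);k[y0:y1,x0:x1]=m[y0:y1,x0:x1]
    n,l,s,c=cv2.connectedComponentsWithStats(k);i=1+np.argmax(s[1:,4]);return c[i],s[i]
E
python3 - <<'E'
from h import *
A,B=ld('scene'),ld('side')
def two(k,ba,bb,nm):
    a,b=blob(A['im'],k,ba),blob(B['im'],k,bb);print(nm,a,b,*tri(A,a[0],B,b[0]))
two('red',(380,200,405,235),(355,240,380,280),'red')
two('blk',(262,205,280,235),(295,170,312,198),'blk')
two('blue',(340,215,368,240),(303,222,330,240),'cap')
H,e=tri(A,(380.3,253.5),B,(311,273.7));print('hinge',H,e)
P,e=tri(A,(298.3,240.7),B,(293.3,215.6));print('piv',P,e,np.linalg.norm((H-P)[:2]))
print('yaw',np.degrees(np.arctan2(*(P-H)[1::-1])-np.arctan2(-170,42)))
K,e=tri(A,(350.3,208),B,(376.2,233));print('pin',K,e,np.linalg.norm((H-K)[:2]))
E
```

```text
red (array([392.36879433, 216.80851064]), array([389, 207,   9,  21, 141], dtype=int32)) (array([366.3968254 , 260.84656085]), array([362, 249,  10,  26, 189], dtype=int32)) [446.86680947 126.01333078 171.04691812] 0.11002139407797852
blk (array([271., 223.]), array([271, 223,   1,   1,   1], dtype=int32)) (array([302.60185185, 185.09259259]), array([300, 175,   6,  21, 108], dtype=int32)) [593.83390282 -95.24288715 164.35835048] 8.158156556636197
cap (array([352.99315068, 225.97260274]), array([345, 221,  17,  11, 146], dtype=int32)) (array([315.78798587, 229.81625442]), array([306, 222,  21,  17, 283], dtype=int32)) [540.73150752  79.06304047 190.32136179] 4.377819362147912
hinge [540.8109545  145.53636099 145.93393705] 5.099912647986085
piv [599.40285168 -18.60399162 146.62252391] 0.05351553126251783 174.2844392745221
yaw 5.767112455788182
pin [433.75465401  14.32244259 144.1266207 ] 0.3448357858975514 169.34622480450358
```

```bash
cat >> h.py <<'E'
from scipy.spatial.transform import Rotation as Ro
def tool(s,target,yax=None):
    "shift in tool axes to reach world target TCP; spin deg so that tool y is along world direction yax (mod 180)"
    R=Ro.from_quat(s['ee_rot']).as_matrix();d=R.T@(np.array(target)-s['position'])
    sp=None
    if yax is not None:
        v=R.T@np.array([yax[0],yax[1],0]);sp=np.degrees(np.arctan2(-v[0],v[1]));sp=(sp+90)%180-90
    return d.round(1),sp
E
python3 - <<'E'
from h import *
from bench import arm
from scipy.optimize import least_squares
s=arm.read_state();p=arm.camera_params('wrist')
R=Ro.from_quat(s['ee_rot']).as_matrix()
C=-p['R'].T@p['t'];print('cam in tool',R.T@(C-s['position']),'axes',(R.T@p['R'].T).round(2))
A,B=ld('scene'),ld('side')
# black post
for D,bx in((A,(262,205,280,235)),(B,(295,165,312,200))):
    x0,y0,x1,y1=bx;g=D['im'][y0:y1,x0:x1].max(2);print(g)
E
```

```text
cam in tool [81.37280702  1.04821047 30.37775421] axes [[ 0.   -0.95 -0.31]
 [ 1.    0.   -0.  ]
 [ 0.   -0.31  0.95]]
[[123 115 118 118 119 116 115 114 110 117 108 113 106 111 106 111 109 113]
 [122 120 122 120 121 121 123 117 119 115 111 113 108 107 111 110 108 111]
 [118 120 120 120 124 118 121 120 117 113 118 114 118 116 110 108 109 109]
 [121 118 122 117 111 123 119 119 117 119 116 118 114 114 115 114 108 113]
 [124 124 125 121 120 120 118 112 111 104 110 106 116 115 117 113 108 118]
 [123 119 120 125 119 118 108  92  84  80  76  93 103 113 125 116 113 114]
 [121 126 120 121 120 117  90  70  63  53  65  76 101 113 121 119 120 119]
 [121 121 120 121 124 111  90  68  50  52  61  67  93 115 120 122 124 119]
 [123 120 118 121 121 112  85  60  54  58  57  61  86 115 119 121 118 121]
 [122 121 124 123 120 111  87  62  57  49  57  66  83 109 120 120 118 121]
 [126 127 121 129 121 110  86  64  57  55  49  63  83 107 119 114 119 119]
 [125 126 124 121 119 111  91  64  54  54  57  62  79 106 120 118 114 116]
 [123 122 124 128 120 115  95  69  50  57  58  61  82 102 115 116 114 115]
 [118 
[... 3055 characters left out ...]
108 105  87  55  36  36  34  32  36  78 101 108 117 172 184]
 [109 110 108 106  93  59  33  35  32  33  39  78 103 110 117 172 185]
 [112 111 107 107  94  58  34  36  34  36  38  76 103 109 118 170 196]
 [111 110 108 109  93  59  36  38  33  36  37  71 102 110 118 171 210]
 [111 109 110 110  92  59  33  36  36  33  31  66 100 108 116 170 210]
 [110 107 110 107  99  70  46  34  32  32  40  79 104 108 113 148 169]
 [110 108 108 111 120 133  99  62  56  58  87 117 116 111 109 112 115]
 [110 110 110 117 180 219 194 154 139 144 192 162 122 110 110 110 105]
 [110 110 112 140 226 242 239 231 228 227 224 168 117 113 108 108 105]
 [109 112 121 185 239 244 244 244 244 242 210 141 111 112 109 105 106]]
```

```bash
python3 - <<'E'
from h import *
from scipy.optimize import least_squares
A,B=ld('scene'),ld('side')
def c(D,bx,t):
    x0,y0,x1,y1=bx;m=(D['im'][y0:y1,x0:x1].max(2)<t).astype(np.uint8);mm=cv2.moments(m,True);return x0+mm['m10']/mm['m00'],y0+mm['m01']/mm['m00']
a=c(A,(266,205,278,232),85);b=c(B,(297,170,309,198),75)
L,e=tri(A,a,B,b);print(a,b,L,e)
J=np.array([446.87,126.01]);H=np.array([540.8,145.5]);P=np.array([599.4,-18.6]);K=np.array([433.75,14.3]);L=L[:2]
def model(q):
    x,y,w,j=q;R=lambda a:np.array([[np.cos(a),-np.sin(a)],[np.sin(a),np.cos(a)]])
    o=np.array([x,y]);h=np.array([0,65.])
    jp=h+R(-j)@(np.array([-60,-10])-h);kp=h+R(-j)@(np.array([0,-105])-h)
    W=R(w)
    return [o+W@v for v in(jp,h,np.array([42,-105.]),kp)]
r=least_squares(lambda q:np.concatenate([(m-z)*k for m,z,k in zip(model(q),(J,H,P,K),(1,.5,.7,.7))]),[540,80,.1,.8])
print(r.x,np.degrees(r.x[2]),r.fun.round(1))
m=model(r.x);print(m)
w=r.x[2];v=L-m[2];print('latch r',np.linalg.norm(v),'ang in clamp',np.degrees(np.arctan2(v[1],v[0])-w))
E
```

```text
(271.49107142857144, 219.77678571428572) (302.38732394366195, 184.75352112676057) [592.73421423 -93.11049223 169.88514842] 2.4219730338490097
[5.47245000e+02 8.15634529e+01 9.93658227e-02 7.81868897e-01] 5.693242268119666 [ 0.1 -0.1 -0.   0.4  0.  -0.1 -0.1  0. ]
[array([446.9317601 , 125.88734071]), array([540.79684531, 146.24282593]), array([599.45407684, -18.75211093]), array([433.57149168,  14.3234432 ])]
latch r 74.66140518129947 ang in clamp -100.85710836636072
```

```bash
python3 - <<'E'
from h import *
from bench import arm
s=arm.read_state()
for t in([350,-400,420],[430,-150,420],[446.9,125.9,420]):print(tool(s,t,(.21,-.98)))
E
```

```text
(array([-227.8,  144.7,  -15.9]), np.float64(3.701918609933159))
(array([-372.8,  363.5,  -15.6]), np.float64(3.701918609933159))
(array([-464.2,  624.4,  -15.1]), np.float64(3.701918609933159))
```

```bash
python3 -m jog '[[[-46,29,-16,0],[-91,58,-16,0],[-137,87,-16,0],[-182,116,-16,0],[-228,145,-16,2]]]' 40; python3 - <<'E'
from h import *
from bench import arm
s=arm.read_state()
for t in([430,-150,420],[446.9,125.9,420]):print(tool(s,t,(.21,-.98)))
E
```

```text
clock: 0.78
position: [350.9, -398.2, 419.9]
ee_rot: [-0.12, 0.993, 0.001, -0.0]
contact_force: [1.8, -1.0, -0.0]
gripper_width: 40.4
(array([-135.7,  222.3,    0.3]), np.float64(1.6343937900392973))
(array([-217.6,  486.3,    0.8]), np.float64(1.6343937900392973))
```

```bash
python3 -m jog '[[[-30,52,0,0],[-60,104,0,0],[-95,155,0,0],[-130,205,0,0],[-150,265,0,1]]]' 40; python3 -m jog '[[[-12,42,0,0],[-24,84,0,0],[-36,126,0,0],[-48,168,0,0],[-60,200,0,0]]]' 40;  python3 - <<'E'
from h import *
from bench import arm
s=arm.read_state()
for t in([446.9,125.9,420],):print(tool(s,t,(.21,-.98)))
im,_=arm.get_image('wrist');cv2.imwrite('pics/w1.png',im)
E
```

```text
clock: 1.4
position: [434.4, -103.9, 420.3]
ee_rot: [-0.111, 0.994, 0.001, -0.0]
contact_force: [1.0, 0.6, -0.3]
gripper_width: 40.2
clock: 2.02
position: [448.6, 106.0, 420.6]
ee_rot: [-0.111, 0.994, 0.001, -0.0]
contact_force: [0.1, 0.4, -0.5]
gripper_width: 40.0
(array([-2.7, 19.8,  0.6]), np.float64(0.6669046552490556))
```

View pics/w1.png

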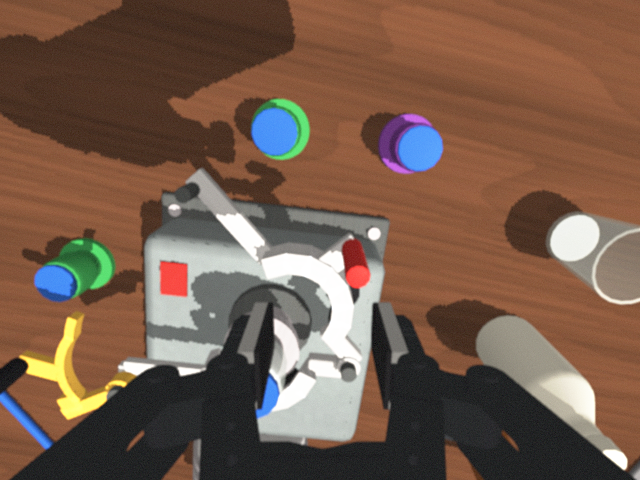

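```bash
python3 - <<'E'
from h import *
from bench import arm
p=arm.camera_params('wrist');im=cv2.imread('pics/w1.png')
c,st=blob(im,'red',(330,220,385,300));print(c,st,plane(p,c,171),plane(p,(358,279),195), plane(p,(264,398),193))
s=arm.read_state();print(tool(s,[446.9,125.9,338],(.21,-.98)))
E
```

```text
[355.00427807 263.94759358] [343 239  27  50 935] [449.75955488 130.44105507 171.        ] [449.23733638 129.9682884  195.        ] [540.59141154  93.89376629 193.        ]
(array([-1.1, 17.5, 82.6]), np.float64(0.7744248469983575))
```

```bash
python3 -m jog '[[[-2,19,0,0],[-2,19,0,0],[-2,19,30,0],[-2,19,60,0],[-2,19,83,0]]]' 40;python3 -m jog '[[[0,0,0,0],[0,0,0,0],[0,0,0,0],[0,0,0,0],[0,0,0,0]]]' 20; python3 - <<'E'
from h import *
from bench import arm
s=arm.read_state()
im,_=arm.get_image('wrist');cv2.imwrite('pics/w2.png',im)
im,_=arm.get_image('side');cv2.imwrite('pics/s2.png',cv2.resize(im[150:330,250:450],None,fx=3,fy=3))
print(s['position'],s['contact_force'])
E
```

```text
clock: 2.7
position: [447.1, 126.5, 336.4]
ee_rot: [-0.112, 0.994, 0.001, -0.0]
contact_force: [-0.1, 0.2, -0.6]
gripper_width: 39.8
clock: 3.32
position: [447.1, 126.6, 336.8]
ee_rot: [-0.112, 0.994, 0.001, 0.0]
contact_force: [0.5, -0.0, 0.6]
gripper_width: 20.5
[447.1195032  126.56415488 336.79289771] [ 0.54490055 -0.04294634  0.59445773]
```

View pics/w2.png

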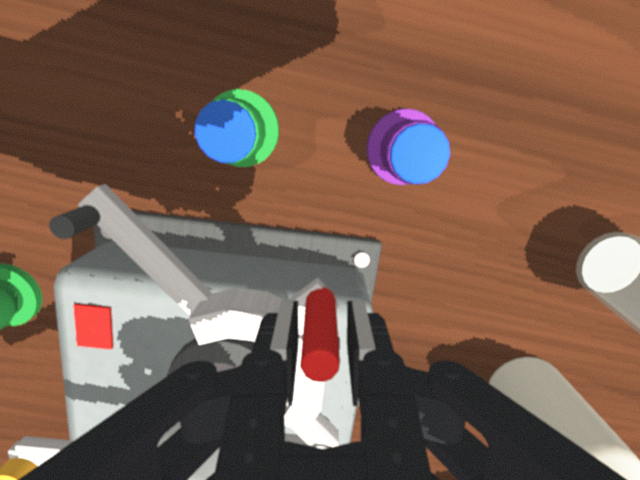

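View pics/s2.png

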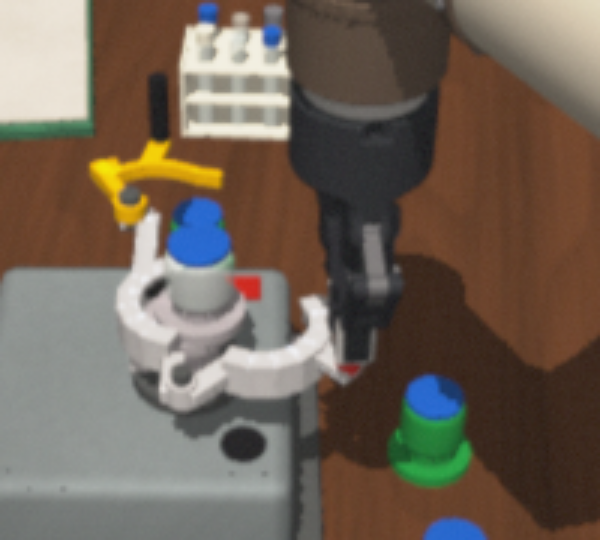

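```bash
cat >> h.py <<'E'
PORT=np.array([547.245,81.563]);W=0.09937
def rot(a):return np.array([[np.cos(a),-np.sin(a)],[np.sin(a),np.cos(a)]])
def w(c):return PORT+rot(W)@np.array(c)
def rows(s,cen,pts,sgn,adv,z):
    "pts: post positions world xy; sgn +1 ccw -1 cw; adv mm ahead of the post along the motion"
    for q in pts:
        v=(q-cen)/np.linalg.norm(q-cen);t=sgn*np.array([-v[1],v[0]])
        d,sp=tool(s,[*(q+adv*t),z],t);print(d,round(sp,1),'post',q.round(1),'t',t.round(2))
HG=w((0,65));
def jp(j):return HG+rot(W-j)@np.array([-60,-75.])
PV=w((42,-105))
def lp(a):return PV+75*np.array([np.cos(a+W),np.sin(a+W)])
E
python3 - <<'E'
from h import *
from bench import arm
rows(arm.read_state(),HG,[jp(j) for j in (.74,.67,.6,.53,.46,.39,.32,.25)],1,3.2,336)
E
```

```text
[ 0.2 -7.8  0.5] -1.8 post [447.9 122. ] t [ 0.25 -0.97]
[ -0.5 -14.5   0.5] -5.8 post [449.8 115.5] t [ 0.32 -0.95]
[ -1.7 -21.2   0.5] -9.8 post [452.2 109.2] t [ 0.39 -0.92]
[ -3.3 -27.7   0.5] -13.8 post [455.  103.1] t [ 0.45 -0.89]
[ -5.3 -34.1   0.5] -17.9 post [458.2  97.2] t [ 0.51 -0.86]
[ -7.8 -40.3   0.5] -21.9 post [461.8  91.6] t [ 0.57 -0.82]
[-10.7 -46.4   0.5] -25.9 post [465.8  86.2] t [ 0.63 -0.78]
[-14.1 -52.2   0.4] -29.9 post [470.2  81.1] t [ 0.68 -0.73]
```

```bash
python3 -m jog '[[[0,-8,0,-2],[-0.5,-14.5,0,-6],[-1.7,-21,0,-10],[-3.3,-27.7,0,-14],[-5.3,-34,0,-18]]]' 20;python3 - <<'E'
from h import *
from bench import arm
rows(arm.read_state(),HG,[jp(j) for j in (.42,.38,.34,.3,.26,.22,.18)],1,3.2,336)
E
```

```text
clock: 4.05
position: [459.9, 94.7, 336.6]
ee_rot: [-0.267, 0.964, 0.001, 0.001]
contact_force: [-0.3, 1.7, -0.5]
gripper_width: 20.0
[ 0.  -3.9  0.6] -2.0 post [460.2  94. ] t [ 0.54 -0.84]
[-0.3 -7.8  0.6] -4.3 post [462.4  90.8] t [ 0.58 -0.82]
[ -0.8 -11.6   0.6] -6.6 post [464.7  87.7] t [ 0.61 -0.79]
[ -1.5 -15.4   0.6] -8.9 post [467.1  84.7] t [ 0.64 -0.77]
[ -2.3 -19.1   0.6] -11.2 post [469.6  81.8] t [ 0.67 -0.74]
[ -3.2 -22.9   0.6] -13.5 post [472.2  79. ] t [ 0.7  -0.71]
[ -4.3 -26.5   0.6] -15.8 post [475.   76.3] t [ 0.73 -0.69]
```

```bash
python3 -m jog '[[[0,-5,0,-2.5],[-0.8,-10,0,-6],[-1.5,-15,0,-9],[-2.3,-19,0,-11],[-3,-22,0,-13]]]' 20;python3 - <<'E'
from h import *
from bench import arm
rows(arm.read_state(),HG,[jp(j) for j in (.2,.17,.14,.11,.08,.05,.02,0,-.04,-.08)],1,3.2,336)
E
```

```text
clock: 4.68
position: [473.9, 77.4, 336.6]
ee_rot: [-0.375, 0.927, 0.001, 0.001]
contact_force: [-0.5, 1.2, 0.6]
gripper_width: 20.1
[-0.  -2.8  0.6] -1.5 post [473.6  77.6] t [ 0.71 -0.7 ]
[-0.3 -5.7  0.6] -3.3 post [475.7  75.7] t [ 0.73 -0.68]
[-0.6 -8.5  0.6] -5.0 post [477.8  73.7] t [ 0.75 -0.66]
[ -1.  -11.4   0.6] -6.7 post [480.   71.9] t [ 0.77 -0.63]
[ -1.4 -14.2   0.6] -8.4 post [482.3  70.1] t [ 0.79 -0.61]
[ -2.  -17.1   0.6] -10.1 post [484.6  68.4] t [ 0.81 -0.59]
[ -2.6 -19.9   0.6] -11.9 post [486.9  66.7] t [ 0.83 -0.56]
[ -3.1 -21.7   0.6] -13.0 post [488.5  65.7] t [ 0.84 -0.54]
[ -4.2 -25.4   0.6] -15.3 post [491.8  63.6] t [ 0.86 -0.51]
[ -5.4 -29.1   0.5] -17.6 post [495.1  61.7] t [ 0.88 -0.48]
```

```bash
python3 -m jog '[[[0,-2.5,0,-1.5],[-0.3,-5,0,-3],[-0.6,-7,0,-4],[-0.8,-9,0,-5.5],[-1,-11,0,-6.5]]]' 20;python3 - <<'E'
from h import *
from bench import arm
s=arm.read_state();
im,_=arm.get_image('wrist');cv2.imwrite('pics/w3.png',im)
rows(s,HG,[jp(j) for j in (.1,.08,.05,.02,0,-.04,-.08)],1,3.2,336)
E
```

```text
clock: 5.3
position: [482.2, 70.2, 336.6]
ee_rot: [-0.427, 0.904, 0.002, 0.001]
contact_force: [-2.7, 2.9, 1.3]
gripper_width: 19.9
[ 0.  -1.4  0.6] -0.7 post [480.7  71.3] t [ 0.78 -0.63]
[-0.1 -3.4  0.5] -1.8 post [482.3  70.1] t [ 0.79 -0.61]
[-0.3 -6.2  0.5] -3.6 post [484.6  68.4] t [ 0.81 -0.59]
[-0.6 -9.1  0.5] -5.3 post [486.9  66.7] t [ 0.83 -0.56]
[ -0.9 -11.    0.5] -6.4 post [488.5  65.7] t [ 0.84 -0.54]
[ -1.5 -14.8   0.5] -8.7 post [491.8  63.6] t [ 0.86 -0.51]
[ -2.3 -18.6   0.5] -11.0 post [495.1  61.7] t [ 0.88 -0.48]
```

View pics/w3.png

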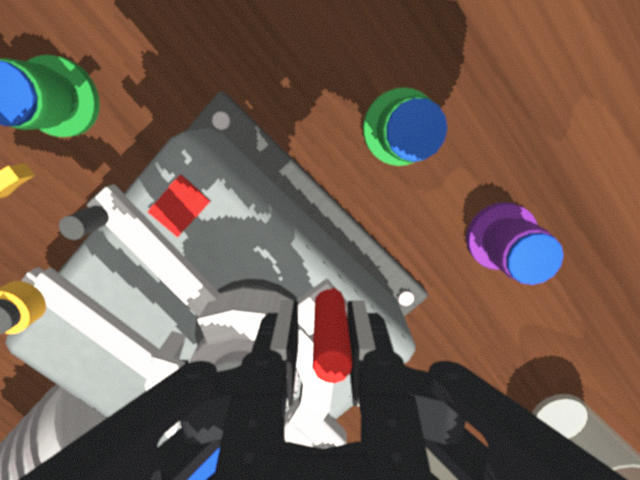

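```bash
python3 -m jog '[[[0,-1,0,-0.5],[0,-2,0,-1],[0,-3,0,-1.5],[-0.2,-4,0,-2],[-0.3,-5,0,-3]]]' 20;python3 - <<'E'
from h import *
from bench import arm
s=arm.read_state();
rows(s,HG,[jp(j) for j in (.05,.02,0,-.04,-.08)],1,3.2,336)
E
```

```text
clock: 5.98
position: [486.4, 67.1, 336.6]
ee_rot: [-0.451, 0.892, 0.001, 0.001]
contact_force: [-2.3, 1.4, 0.8]
gripper_width: 20.1
[ 0.1 -1.   0.6] -0.5 post [484.6  68.4] t [ 0.81 -0.59]
[-0.1 -3.8  0.6] -2.2 post [486.9  66.7] t [ 0.83 -0.56]
[-0.3 -5.8  0.6] -3.4 post [488.5  65.7] t [ 0.84 -0.54]
[-0.7 -9.6  0.5] -5.6 post [491.8  63.6] t [ 0.86 -0.51]
[ -1.3 -13.4   0.5] -7.9 post [495.1  61.7] t [ 0.88 -0.48]
```

```bash
python3 -m jog '[[[0,-1,0,-0.5],[0,-2,0,-1],[0,-3,0,-1.5],[-0.1,-3.8,0,-2.2],[-0.1,-3.8,0,-2.2]]]' 20;python3 -m jog '[[[0,-1,0,-0.5],[0,-1.5,0,-1],[0,-2,0,-1],[0,-2,0,-1.2],[0,-2,0,-1.2]]]' 20;
```

```text
clock: 6.6
position: [489.7, 64.9, 336.6]
ee_rot: [-0.469, 0.883, 0.001, 0.001]
contact_force: [-1.6, 2.4, 1.8]
gripper_width: 20.2
clock: 7.22
position: [490.9, 64.1, 336.5]
ee_rot: [-0.478, 0.878, 0.002, 0.001]
contact_force: [-3.9, 4.5, 2.6]
gripper_width: 20.2
```

```bash
python3 -m jog '[[[0,-0.4,0,-0.3],[0,-0.8,0,-0.5],[0,-1,0,-0.7],[0,-1,0,-0.7],[0,-1,0,-0.7]]]' 20;python3 -m jog '[[[0,0,0,0],[0,0,0,0],[0,0,0,0],[0,0,0,0],[0,0,0,0]]]' 20;
```

```text
clock: 7.85
position: [491.3, 64.0, 336.5]
ee_rot: [-0.483, 0.875, 0.003, 0.0]
contact_force: [-5.2, 5.3, 4.0]
gripper_width: 20.3
clock: 8.48
position: [491.2, 64.1, 336.5]
ee_rot: [-0.483, 0.875, 0.003, 0.0]
contact_force: [-3.4, 3.8, 3.2]
gripper_width: 19.7
```

```bash
python3 -m jog '[[[0,-0.7,0,-0.3],[0,-1.4,0,-0.3],[0,-2,0,-0.3],[0,-2,0,-0.3],[0,-2,0,-0.3]]]' 20
```

```text
clock: 9.1
position: [492.1, 63.5, 336.4]
ee_rot: [-0.485, 0.874, 0.004, -0.001]
contact_force: [-8.6, 8.1, 4.4]
gripper_width: 20.1
```

```bash
python3 -m jog '[[[0,0.7,0,0],[0,1.5,0,0],[0,3,0,0],[0,4.5,0,0],[0,4.5,0,0]]]' 30;python3 -m jog '[[[0,0,-20,0],[0,0,-50,0],[0,0,-90,0],[-20,0,-100,0],[-40,0,-110,0]]]' 40; python3 - <<'E'
from h import *
from bench import arm
for n in('scene','side'):
    im,_=arm.get_image(n);cv2.imwrite(f'pics/{n}4.png',im)
a=cv2.imread("pics/scene4.png")[190:350,250:450];b=cv2.imread("pics/side4.png")[160:350,220:420]
cv2.imwrite("pics/c4.png",np.hstack([cv2.resize(a,(400,320)),cv2.resize(b,(337,320))]))
s=arm.read_state();print(s['position'],s['contact_force'])
A=dict(ld('scene'),im=cv2.imread('pics/scene4.png'));B=dict(ld('side'),im=cv2.imread('pics/side4.png'))
def two(k,ba,bb,nm):
    a,b=blob(A['im'],k,ba),blob(B['im'],k,bb);print(nm,a,b,*tri(A,a[0],B,b[0]))
two('red',(340,200,405,245),(320,220,380,280),'red')
two('blue',(340,205,368,240),(297,215,330,240),'cap')
E
```

```text
clock: 9.72
position: [488.3, 65.8, 336.5]
ee_rot: [-0.485, 0.874, 0.004, -0.001]
contact_force: [-0.8, -0.6, -0.2]
gripper_width: 29.7
clock: 10.35
position: [510.0, 99.3, 447.6]
ee_rot: [-0.485, 0.874, 0.004, 0.0]
contact_force: [0.5, 0.7, -0.0]
gripper_width: 40.0
[510.81794574 100.16936576 447.58647291] [ 0.44985702  0.53463895 -0.05966328]
red (array([359.72916667, 215.83333333]), array([356, 209,   8,  17,  96], dtype=int32)) (array([345.78494624, 236.09677419]), array([342, 225,   9,  24, 186], dtype=int32)) [487.27765556  67.45874163 175.13798511] 1.4487017202948105
cap (array([351.86928105, 227.63398693]), array([344, 222,  17,  12, 153], dtype=int32)) (array([311.62030075, 230.07894737]), array([302, 217,  21,  22, 266], dtype=int32)) [547.79678023  80.5506607  190.73463602] 3.576831750466357
```

View pics/c4.png

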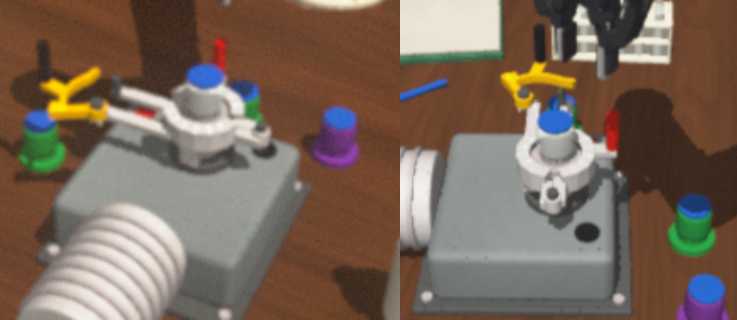

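```bash
python3 - <<'E'
from h import *
from bench import arm
s=arm.read_state();print(s['joints'])
a0=np.radians(-100.9)
print(lp(a0))
for z in(440,338):rows(s,PV,[lp(a0)],-1,0,z)
E
```

```text
[ 0.50386105  0.17675756 -0.17081707 -0.00760298 -1.22158654 -1.05698956]
[592.64855448 -93.44290183]
[ 121.3 -171.7    6.1] -26.6 post [592.6 -93.4] t [-1.    0.09]
[ 121.8 -172.2  108.1] -26.6 post [592.6 -93.4] t [-1.    0.09]
```

```bash
python3 -m jog '[[[24,-34,0,-6],[48,-68,0,-12],[72,-102,0,-18],[97,-137,0,-24],[121,-172,0,-26.6]]]' 40; python3 - <<'E'
from h import *
from bench import arm
arm.get_image('side')
s=arm.read_state();p=arm.camera_params('wrist')
im,_=arm.get_image('wrist');cv2.imwrite('pics/w5.png',im);np.savez('pics/w5.npz',**p)
rows(s,PV,[lp(np.radians(-100.9))],-1,0,338)
E
```

```text
clock: 11.08
position: [593.0, -95.0, 445.4]
ee_rot: [-0.675, 0.738, 0.004, 0.001]
contact_force: [0.3, -0.2, 0.1]
gripper_width: 40.1
[ -4.3   1.9 106.8] -0.1 post [592.6 -93.4] t [-1.    0.09]
```

View pics/w5.png

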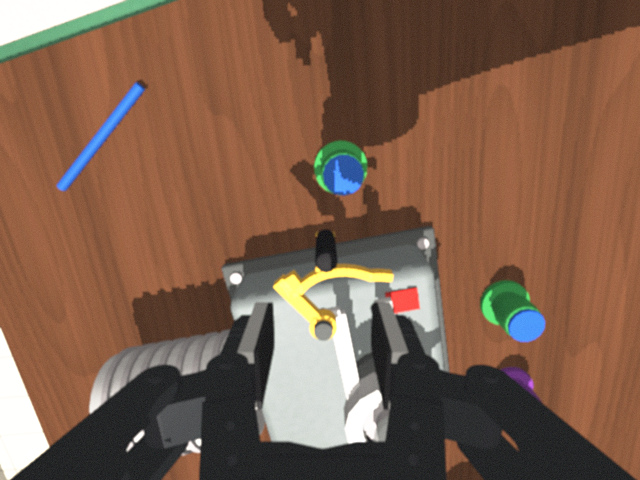

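```bash
python3 - <<'E'
from h import *
from bench import arm
p=np.load('pics/w5.npz')
print(plane(p,(325,262),195),plane(p,(323,330),147))
E
python3 -m jog '[[[-4.5,2,0,0],[-4.5,2,15,0],[-4.5,2,45,0],[-4.5,2,75,0],[-4.5,2,107,0]]]' 40;python3 -m jog '[[[0,0,0,0],[0,0,0,0],[0,0,0,0],[0,0,0,0],[0,0,0,0]]]' 20; python3 - <<'E'
from h import *
from bench import arm
s=arm.read_state()
im,_=arm.get_image('wrist');cv2.imwrite('pics/w6.png',im)
rows(s,PV,[lp(np.radians(a)) for a in(-105,-110,-115,-120,-125,-130,-135,-140,-145,-150,-155,-160,-165,-170,-175,-180)],-1,3.2,337)
E
```

```text
[591.59765265 -92.23503925 195.        ] [599.42869239 -16.3679623  147.        ]
clock: 11.8
position: [590.9, -90.1, 336.1]
ee_rot: [-0.673, 0.74, 0.004, 0.001]
contact_force: [0.8, 0.4, -0.3]
gripper_width: 40.0
clock: 12.42
position: [590.9, -90.2, 336.7]
ee_rot: [-0.673, 0.74, 0.004, 0.001]
contact_force: [-0.8, 0.4, 0.3]
gripper_width: 20.0
[ 2.7  6.5 -0.3] 3.9 post [587.3 -92.8] t [-0.99  0.16]
[ 1.7 12.9 -0.2] 8.9 post [580.9 -91.4] t [-0.97  0.25]
[ 0.1 19.3 -0.2] 13.9 post [574.7 -89.5] t [-0.94  0.33]
[-2.  25.5 -0.2] 18.9 post [568.6 -87.1] t [-0.91  0.41]
[-4.6 31.5 -0.1] 23.9 post [562.7 -84.2] t [-0.87  0.49]
[-7.8 37.2 -0.1] 28.9 post [557.2 -80.7] t [-0.83  0.56]
[-11.4  42.7  -0. ] 33.9 post [551.9 -76.8] t [-0.77  0.63]
[-15.6  47.8   0. ] 38.9 post [547.1 -72.4] t [-0.72  0.7 ]
[-20.1  52.5   0.1] 43.9 post [542.6 -67.7] t [-0.65  0.76]
[-25.   56.8   0.1] 48.9 post [538.5 -62.5] t [-0.58  0.81]
[-30.3  60.7   0.2] 53.9 post [535. -57.] t [-0.51  0.86]
[-35.9  64.    0.2] 58.9 post [531.9 -51.3] t [-0.43  0.9 ]
[-41.8  66.9   0.3] 63.9 post [529.3 -45.3] t [-0.35  0.94]
[-47.9  69.3   0.3] 68.9 post [527.3 -39. ] t [-0.27  0.96]
[-54.2  71.1   0.4] 73.9 post [525.8 -32.7] t [-0.19  0.98]
[-60.6  72.4   0.4] 78.9 post [524.8 -26.2] t [-0.1  1. ]
```

View pics/w6.png

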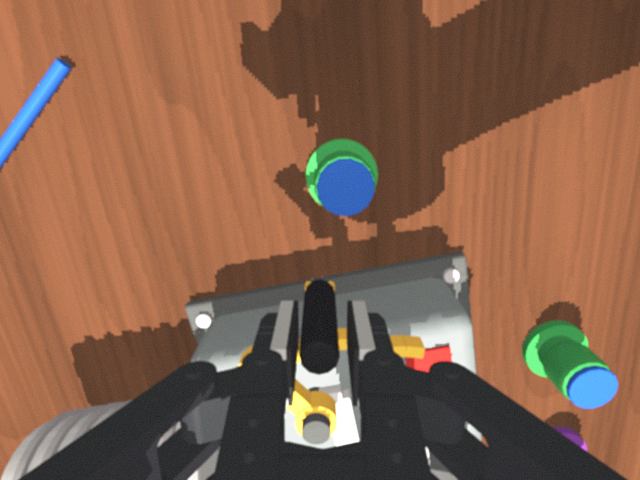

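```bash
python3 -m jog '[[[2.7,6.5,0,4],[1.7,13,0,9],[0,19,0,14],[-2,25.5,0,19],[-4.6,31.5,0,24]]]' 20; python3 - <<'E'
from h import *
from bench import arm
s=arm.read_state()
v=s['position'][:2]-PV;print('r',np.linalg.norm(v))
rows(s,PV,[lp(np.radians(a)) for a in(-125,-128,-131,-134,-137,-140,-143,-146,-149)],-1,3.2,337)
E
```

```text
clock: 13.1
position: [560.1, -82.6, 336.9]
ee_rot: [-0.503, 0.864, 0.003, 0.001]
contact_force: [1.5, 0.2, -1.3]
gripper_width: 19.9
r 74.9854291946788
[ 0.1  0.2 -0.1] -0.3 post [562.7 -84.2] t [-0.87  0.49]
[-0.2  4.1 -0. ] 2.7 post [559.4 -82.1] t [-0.85  0.53]
[-0.6  8.  -0. ] 5.7 post [556.1 -80. ] t [-0.82  0.58]
[-1.3 11.9  0. ] 8.7 post [553.  -77.6] t [-0.78  0.62]
[-2.2 15.7  0. ] 11.7 post [549.9 -75.1] t [-0.75  0.66]
[-3.2 19.5  0.1] 14.7 post [547.1 -72.4] t [-0.72  0.7 ]
[-4.5 23.2  0.1] 17.7 post [544.3 -69.6] t [-0.68  0.73]
[-5.9 26.9  0.1] 20.7 post [541.7 -66.7] t [-0.64  0.77]
[-7.6 30.4  0.1] 23.7 post [539.3 -63.6] t [-0.6  0.8]
```

```bash
python3 -m jog '[[[-0.1,3,0,2],[-0.4,6,0,4],[-0.8,9,0,6.5],[-1.3,12,0,8.7],[-2,15,0,11]]]' 20; python3 - <<'E'
from h import *
from bench import arm
s=arm.read_state()
im,_=arm.get_image('scene');cv2.imwrite('pics/s7.png',cv2.resize(im[190:320,250:420],None,fx=4,fy=4))
im,_=arm.get_image('side');cv2.imwrite('pics/s7b.png',cv2.resize(im[150:330,240:400],None,fx=3,fy=3))
rows(s,PV,[lp(np.radians(a)) for a in(-140,-143,-146,-149,-152,-155)],-1,3.2,337)
E
```

```text
clock: 13.72
position: [548.3, -73.5, 337.2]
ee_rot: [-0.418, 0.909, 0.003, 0.001]
contact_force: [1.4, -0.4, -1.4]
gripper_width: 20.1
[-0.3  4.8  0.2] 3.7 post [547.1 -72.4] t [-0.72  0.7 ]
[-0.8  8.7  0.2] 6.7 post [544.3 -69.6] t [-0.68  0.73]
[-1.5 12.6  0.3] 9.7 post [541.7 -66.7] t [-0.64  0.77]
[-2.4 16.4  0.3] 12.7 post [539.3 -63.6] t [-0.6  0.8]
[-3.5 20.2  0.3] 15.7 post [537.1 -60.4] t [-0.55  0.83]
[-4.9 23.9  0.3] 18.7 post [535. -57.] t [-0.51  0.86]
```

View pics/s7.png

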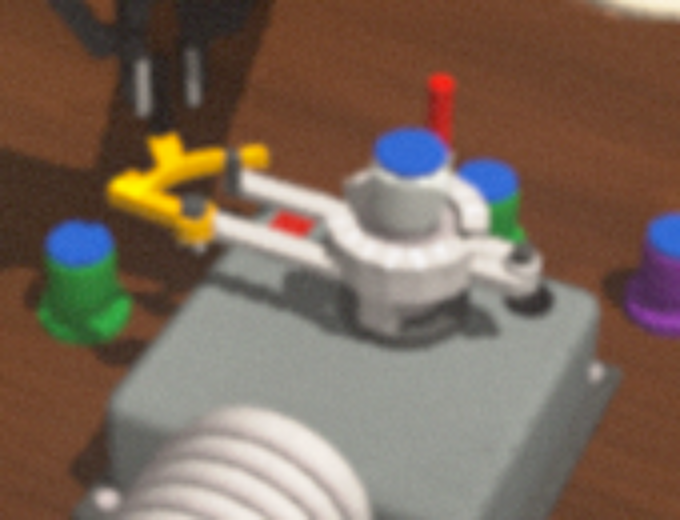

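View pics/s7b.png

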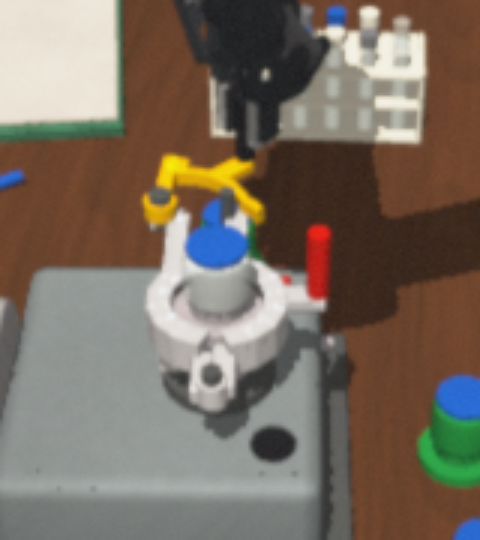

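```bash
python3 -m jog '[[[-0.1,2,0,1.5],[-0.2,4,0,3],[-0.5,6,0,4.5],[-0.7,8,0,6],[-0.7,8,0,6]]]' 20; python3 - <<'E'
from h import *
from bench import arm
s=arm.read_state()
rows(s,PV,[lp(np.radians(a)) for a in(-143,-146,-149,-152,-155)],-1,3.2,337)
E
```

```text
clock: 14.45
position: [542.4, -67.6, 337.3]
ee_rot: [-0.37, 0.929, 0.003, 0.001]
contact_force: [0.6, 0.2, 0.3]
gripper_width: 20.1
[-0.1  0.4  0.3] 0.7 post [544.3 -69.6] t [-0.68  0.73]
[-0.4  4.3  0.4] 3.7 post [541.7 -66.7] t [-0.64  0.77]
[-0.9  8.2  0.4] 6.7 post [539.3 -63.6] t [-0.6  0.8]
[-1.6 12.   0.4] 9.7 post [537.1 -60.4] t [-0.55  0.83]
[-2.6 15.8  0.4] 12.7 post [535. -57.] t [-0.51  0.86]
```

```bash
python3 -m jog '[[[-0.1,2,0,2],[-0.4,4,0,3.7],[-0.6,6,0,5],[-0.9,8,0,6.7],[-0.9,8,0,6.7]]]' 20; python3 - <<'E'
from h import *
from bench import arm
s=arm.read_state()
rows(s,PV,[lp(np.radians(a)) for a in(-149,-152,-155,-158,-161)],-1,3.2,337)
E
```

```text
clock: 15.08
position: [537.3, -61.0, 337.4]
ee_rot: [-0.315, 0.949, 0.004, 0.0]
contact_force: [-0.1, -0.6, 0.7]
gripper_width: 20.1
[-0.1 -0.   0.4] 0.0 post [539.3 -63.6] t [-0.6  0.8]
[-0.4  3.9  0.4] 3.0 post [537.1 -60.4] t [-0.55  0.83]
[-0.8  7.8  0.5] 6.0 post [535. -57.] t [-0.51  0.86]
[-1.5 11.7  0.5] 9.0 post [533.  -53.6] t [-0.46  0.89]
[-2.4 15.5  0.5] 12.0 post [531.3 -50.1] t [-0.42  0.91]
```

```bash
python3 -m jog '[[[-0.1,2,0,1.5],[-0.4,4,0,3],[-0.6,6,0,4.5],[-0.8,8,0,6],[-0.8,8,0,6]]]' 20; python3 - <<'E'
from h import *
from bench import arm
s=arm.read_state()
rows(s,PV,[lp(np.radians(a)) for a in(-155,-158,-161,-164)],-1,3.2,337)
E
```

```text
clock: 15.7
position: [533.1, -54.1, 337.5]
ee_rot: [-0.265, 0.964, 0.004, 0.0]
contact_force: [2.9, -3.0, -2.0]
gripper_width: 19.6
[-0.1 -0.3  0.5] 0.0 post [535. -57.] t [-0.51  0.86]
[-0.3  3.7  0.5] 3.0 post [533.  -53.6] t [-0.46  0.89]
[-0.8  7.6  0.5] 6.0 post [531.3 -50.1] t [-0.42  0.91]
[-1.5 11.4  0.5] 9.0 post [529.8 -46.5] t [-0.37  0.93]
```

```bash
python3 -m jog '[[[0,0,0,0],[0,0,0,0],[0,0,0,0],[0,0,0,0],[0,0,0,0]]]' 20;python3 -m jog '[[[0,0.5,0,0.4],[-0.1,1,0,0.8],[-0.1,2,0,1.5],[-0.1,2,0,1.5],[-0.1,2,0,1.5]]]' 20;
```

```text
clock: 16.32
position: [533.2, -54.1, 337.5]
ee_rot: [-0.265, 0.964, 0.004, 0.0]
contact_force: [2.4, -3.1, -1.0]
gripper_width: 20.1
clock: 16.95
position: [532.2, -52.3, 337.5]
ee_rot: [-0.252, 0.968, 0.004, 0.0]
contact_force: [4.0, -4.6, -2.6]
gripper_width: 20.1
```

```bash
python3 -m jog '[[[0,0.5,0,0.4],[-0.1,1,0,0.8],[-0.1,2,0,1.5],[-0.1,2,0,1.5],[-0.1,2,0,1.5]]]' 20;
```

```text
clock: 17.58
position: [531.5, -50.7, 337.5]
ee_rot: [-0.24, 0.971, 0.003, 0.0]
contact_force: [3.1, -4.8, -2.3]
gripper_width: 20.1
```

```bash
python3 -m jog '[[[0,0.5,0,0.4],[-0.1,1,0,0.8],[-0.1,1.5,0,1.2],[-0.1,1.5,0,1.2],[-0.1,1.5,0,1.2]]]' 20;python3 - <<'E'
from bench import arm
for i in range(4):
    s=arm.read_state();print(s['contact_force'].round(2),s['position'].round(2)); arm.get_image('wrist')
E
```

```text
clock: 18.2
position: [531.1, -49.6, 337.5]
ee_rot: [-0.229, 0.973, 0.003, 0.0]
contact_force: [3.9, -6.6, -3.5]
gripper_width: 20.1
[ 3.93 -6.61 -3.47] [531.05 -49.62 337.46]
[ 4.36 -4.92 -2.37] [531.04 -49.64 337.44]
[ 3.61 -6.04 -3.03] [531.04 -49.64 337.45]
[ 3.98 -6.19 -2.91] [531.05 -49.64 337.45]
```

```bash
python3 -m jog '[[[0,-1,0,0],[0,-2,0,0],[0,-3.3,0,0],[0,-3.3,0,0],[0,-3.3,0,0]]]' 22;python3 - <<'E'
from bench import arm
import cv2
for i in range(3):
    s=arm.read_state();print(s['contact_force'].round(2),s['position'].round(2),s['gripper_width']); im,_=arm.get_image('wrist')
cv2.imwrite('pics/w8.png',im)
E
```

```text
clock: 19.02
position: [532.5, -52.6, 337.4]
ee_rot: [-0.229, 0.973, 0.003, 0.0]
contact_force: [0.8, -0.6, 1.1]
gripper_width: 21.9
[ 0.8  -0.55  1.13] [532.46 -52.56 337.43] 21.938568542806927
[ 1.38 -0.87 -0.45] [532.48 -52.54 337.44] 22.258555808269293
[-1.27 -0.17  0.7 ] [532.49 -52.55 337.44] 22.01464607218821
```

View pics/w8.png

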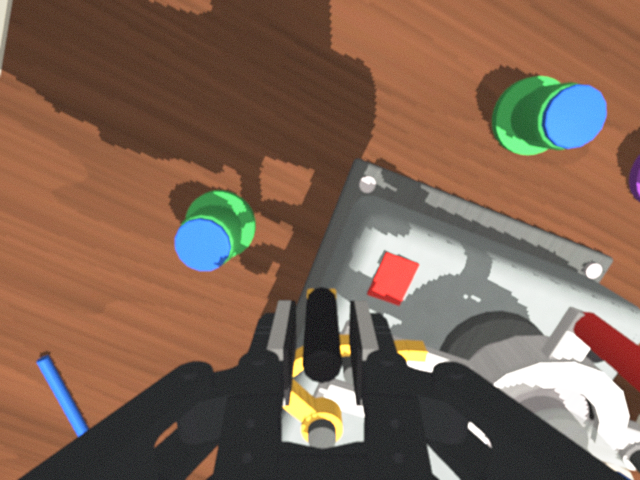

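```bash
python3 -m jog '[[[0,0,-15,0],[0,0,-35,0],[0,0,-60,0],[0,0,-95,0],[0,0,-130,0]]]' 26;python3 -m jog '[[[60,0,-10,0],[120,0,-10,0],[160,0,-10,0],[180,0,-10,0],[180,0,-10,0]]]' 26; python3 - <<'E'
from h import *
from bench import arm
for n in('scene','side'):
    im,_=arm.get_image(n);cv2.imwrite(f'pics/{n}9.png',im)
a=cv2.imread("pics/scene9.png")[190:350,250:450];b=cv2.imread("pics/side9.png")[160:350,220:420]
cv2.imwrite("pics/c9.png",np.hstack([cv2.resize(a,(400,320)),cv2.resize(b,(337,320))]))
s=arm.read_state();print(s['position'],s['contact_force'])
A=dict(ld('scene'),im=cv2.imread('pics/scene9.png'));B=dict(ld('side'),im=cv2.imread('pics/side9.png'))
def two(k,ba,bb,nm):
    a,b=blob(A['im'],k,ba),blob(B['im'],k,bb);print(nm,a,b,*tri(A,a[0],B,b[0]))
two('red',(340,200,405,245),(320,220,380,280),'red')
two('blue',(340,205,368,240),(297,215,330,240),'cap')
print(PORT)
E
```

```text
clock: 19.8
position: [532.4, -53.4, 469.8]
ee_rot: [-0.229, 0.973, 0.003, 0.001]
contact_force: [0.8, 0.2, 0.1]
gripper_width: 26.2
clock: 20.42
position: [370.6, -134.3, 480.4]
ee_rot: [-0.229, 0.973, 0.003, 0.002]
contact_force: [0.0, 0.1, 0.3]
gripper_width: 26.1
[ 372.02692054 -133.73901001  479.70871462] [-1.01999636  0.35006373  0.36057437]
red (array([359.30841121, 215.44859813]), array([356, 208,   8,  17, 107], dtype=int32)) (array([345.17525773, 235.80412371]), array([341, 224,   9,  25, 194], dtype=int32)) [488.2436384   67.12195108 176.06128774] 2.4594718435637084
cap (array([351.93288591, 227.93959732]), array([344, 223,  17,  11, 149], dtype=int32)) (array([311.13740458, 230.13740458]), array([302, 217,  20,  22, 262], dtype=int32)) [548.61536392  81.11263929 190.83758169] 3.802848533444771
[547.245  81.563]
```

View pics/c9.png

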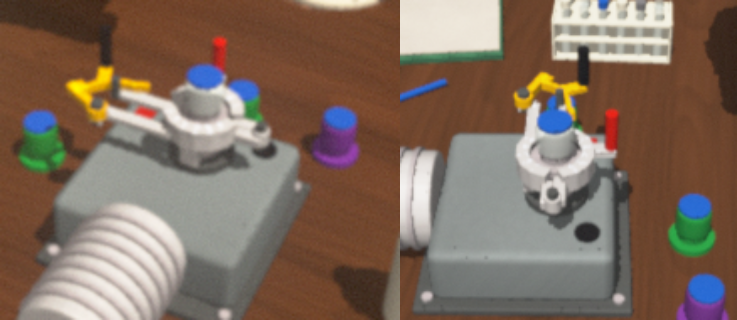

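View pics/side9.png

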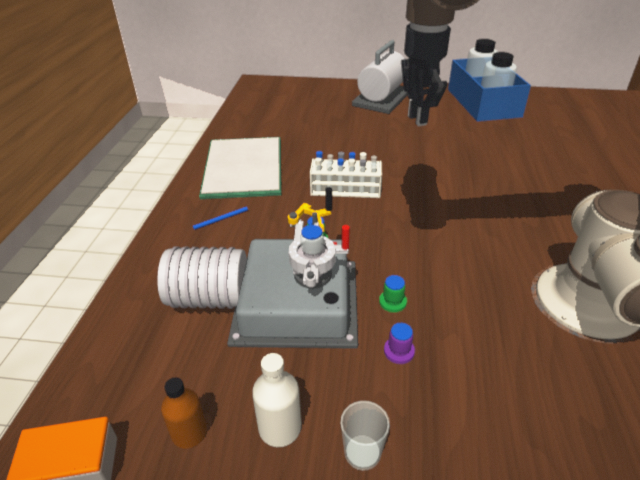

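```bash
python3 -c "
from bench import arm
print(arm.job_done())"
```

```text
the job is handed in; nothing more can be done
None
```

The clamp is shut and latched on the trap, and I handed the job in at about 20.5 s. I swung the jaw shut by its red post and pressed to about 11–12 N along the arc, a little above the 8 N reference. That squeezes the trap with roughly 29 N, below the 55 N limit. I then swung the yellow latch over the keeper pin until the push at its post reached 7.1 N, the average of 4 readings. It was rising at about 0.6 N per mm, as described.

- **Trap centring:** after release, the trap's cap measured (548.6, 81.1) mm against my port estimate of (547.2, 81.6). It is centred within about 1.5 mm, although the two camera views missed each other by 3.8 mm at that point.
- **After letting go:** the latch did not spring back, the gripper touches nothing, and the force reading is near zero. The bottles, beaker and rack look unmoved in the last picture.
- **Checks that disagreed:** a wrist-camera fix on the red post, and one early one on the cap, were off by several mm. The arm was still settling and a finger hid part of the cap, so I did not use them. While pushing, the sensor also showed 3–4 N vertically, which I put down to slight tilt or friction at the pads.

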